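Wedge a pressing board off its rests and hold it

TASK

The hinge of the small wooden pressing board is about to be tightened, so take the board's weight off its rests: grip the dark wooden wedge by its post, set it flat on the stand's plank in front of the board with its thin edge facing along the inlaid centre line into the gap, then slide it straight in under the steel rod at the board's free end until the board just lifts, by about 4 mm. Finish while still gripping the wedge there, flat on the plank, the board carried by the wedge alone and not touched by the robot. Leave the brush, the bottle and the spool where they are.

Things in the scene. Friction and masses are not known exactly. Their poses are not given: they have to be found in the camera images.
- stand: Fixed wooden stand. Origin on the table straight below the middle of the nose rod; x runs along the bright metal centre line inlaid on the apron (y = 0) from the open apron on the robot's side (-x) into the gap and on to the hinge; z up. Plank 12 mm thick, x -180 to 240 mm, y -80 to 80 mm. Two rest blocks on it under the board's front corners, x 5 to 35 mm, 82 mm apart inside.
- board: Pale wooden board, 210 x 116 x 18 mm, level on the rests, top 49 mm above the table, front end at stand x = -5 mm. Swings up freely about a hinge across its far end (stand x = 200 mm, 40 mm above the table) and falls back by its weight (0.8 to 1.3 kg; 4 to 7 N at the free end). Origin at its centre, axes as the stand's.
- nose (a point): Middle of the underside of the steel nose rod (10 mm thick, 76 mm long along the stand's y) under the board's free end. At rest it is 21 mm above the table, 9 mm above the plank; its height over 21 mm is the lift.
- wedge_grip (a point): Loose dark wooden wedge, 0.16 kg: centre of its upright square post, 24 x 24 mm, sides along the wedge's x and y; grip here. 55 mm above the flat underside; the post rises from 25 to 85 mm. x points to the thin edge, z up. Foot 40 mm wide, from 20 mm behind the post's axis to 105 mm ahead. Starts on the table left or right of the stand, x within 1.3 rad of the stand's x.
- wedge_tip (a point): Middle of the wedge's thin edge, on the underside, 105 mm along x from the post's axis. 3 mm thick here, the top slopes up 22 mm per 100 mm to 25 mm thick near the post. On the plank it meets the rod when this edge is about 27 mm past it, and lifts the board 4 mm when about 45 mm past (post's axis 60 mm before the rod). Its foot is waxed and slides easily: about 5 to 15 N.
- brush: Clothes brush, 150 x 50 mm, 40 mm high, wooden back up; origin at the centre of its underside. Leave alone.
- bottle: White bottle, 52 mm in diameter, 150 mm high, standing; origin at the centre of its underside. Leave alone.
- spool: Empty wooden thread spool, 40 mm in diameter, 50 mm high, standing; origin at the centre of its underside. Leave alone.
There are look-alikes about, which are no part of the job. Several things look just like the part that bears wedge_grip: the one meant starts nearest to the robot's base.

How it is judged (in metres and radians):
On the way:
1. the wedge is flat on the plank before the gap, its thin edge facing straight in along the centre line, the board still down (angle between wedge_grip's own z axis and vertical below 0.07 rad and z of wedge_tip in the frame of stand between 0.008 and 0.016 m and z of wedge_grip in the frame of stand below 0.071 m and angle between the x axis of wedge_grip and the x axis of stand, either way round below 0.15 rad and y of wedge_tip in the frame of stand between -0.02 and 0.02 m and x of wedge_tip in the frame of stand between -0.1 and 0.027 m and x of wedge_grip in the frame of stand below -0.06 m and height (world z) of nose below 0.0215 m), for 0.1 s.
At the end, for the whole second after the job is handed in: Gripped wedge (over 2 N) flat on the plank, within 0.15 rad and 20 mm of the centre line; nose lifted 1.5 to 7 mm, at rest, pressing on the wedge (over 1 N), untouched by the robot; brush, bottle and spool within 30 mm of their starts (angle between wedge_grip's own z axis and vertical below 0.07 rad and z of wedge_tip in the frame of stand between 0.008 and 0.016 m and z of wedge_grip in the frame of stand below 0.071 m and angle between the x axis of wedge_grip and the x axis of stand, either way round below 0.15 rad and y of wedge_tip in the frame of stand between -0.02 and 0.02 m and x of wedge_grip in the frame of stand below -0.02 m and height (world z) of nose between 0.0225 and 0.028 m and contact force between wedge and board above 1 N and contact force between the fingers and wedge above 2 N and contact force between each of the fingers, the arm and board below 0.3 N and angular speed of board below 0.05 rad/s and distance of each of brush, bottle, spool from where it was at the start of the episode below 0.03 m); the arm keeps its last pose, push and grip.
It fails at once if the brush, the bottle or the spool is knocked away (over 30 mm) (distance of any of brush, bottle, spool from where it was at the start of the episode above 0.03 m).
It fails at once if the board is heaved up more than 20 mm at its free end (height (world z) of nose above 0.041 m).
It also fails if it takes over 42 s, if anything falls off the work surface, if the arm or the gripper's body presses on something with over 40 N, if the wrist force passes 120 N, or if a joint passes its speed limit or range.

ROBOT

A 6-joint arm with a two-finger parallel gripper is mounted at the origin on the work surface. World frame = base frame: x ahead of the robot, y to its left, z up, the work surface at z = 0. Lengths are in m, angles in degrees, forces in N, time in s.
With the tool pointing down it reaches from about 0.275 to 0.775 m from the base axis. Payload 14.6 kg.
Tool frame: the origin (TCP) lies at the very end of the fingers, on their centre line; the grasp point (between the pads) lies 19 mm behind it; z points along the fingers, y is the direction in which the jaws open and shut (so a half turn about z gives the same grasp; the last joint's range is limited). The gripper opens to 85 mm and grips with 20 to 120 N. Pads are 22 mm wide; open, the fingers measure 114 mm over their backs; the gripper's body (76 mm by 85 mm) begins 54 mm behind the grasp point. The pads swing forward as they close: fully open they stand 13 mm farther back than shut.
Start: joints at [67.706, 15.075, -2.767, 72.158, 0, 81.102], TCP at [0.122, 0.511, 0.231] pointing down, gripper open.
Joint ranges: [-151.79, 151.79], [-50.71, 97.33], [-67.44, 78.34], [-121.81, 120.89], [-77.56, 73.72], [-180, 180]. Speed limits (degrees/s): [108.29, 108.29, 147.25, 159.86, 180, 180].

INTERFACE

Orientations are given as a 3x3 rotation matrix whose columns are the frame's x, y, z axes.
In Python, from bench import r gives the robot as it stands. The module is installed in compiled form; this text tells all that it offers.
- The arm moves only by the shell command python3 -m crank 'ROWS' [FORCE]. ROWS is JSON, a list that holds one entry, the list of rows, each a list of 5 numbers: the closure, from -1 (fully open) to 1 (shut), then the shift along the tool's x, y, z in m, then the turn about the tool's z in rad. A call has exactly 10 rows; each row is the pose to reach, as a shift and turn from the pose measured when the call began, along the tool's axes at that moment; what a row does not reach only later rows make up. A row lasts 1/10 s, in which the tool goes at most 50 mm and 8.59 degrees, less where a joint would pass 70% of its speed; a pose out of reach is approached as far as the arm can. A call with a gripper value outside its range is refused whole. The fingers move at their own pace and stop on an object; FORCE is the grip in N (left out, the last holds). Time passes only in rows, so rows that repeat a pose let the fingers close, or fill a call up. It gives the time, the measured TCP pose, the force and the opening at its end, in the units of the state.
- r.get_obs(): the state, without advancing time (a new reading comes with each control period).
- r.capture(name): name is "side" or "top" or "wrist"; returns the picture (400x640x3 uint8, red, green, blue); there is no depth.
- r.camera_params(name): a dict with "camera_matrix" (3x3 intrinsics, pixels), "position" and "rotation" of the camera in the world; the wrist camera has in their place "mount" (4x4, takes a point from camera to tool coordinates, whose origin is the TCP and whose axes are the flange's). Camera axes: x right, y up, looking along -z (the intrinsics and any distortion apply to the point x, -y, -z); pixel columns grow to the right and rows downward; lengths in m; the calibration is good to about 2 mm. A picture is of the moment at which its call begins: read the wrist's pose just before it. camera_params takes no time and is no camera call.
- r.job_done(): hands the job in, once; it reports no verdict.
The state is a dict: "clock": time; "q": joint angles; "dq": joint speeds; "joint_efforts": joint torques, N m; "position": TCP position; "tcp_rot": TCP orientation; "ft_force": force on the tool from outside, world axes, zero at the start; "moment": the same for the moment, N m; "finger_gap": opening from 0.0 (shut) to 1.0 (fully open).
Only numpy, scipy, OpenCV 4.12 (cv2) and the standard library are available. Lean on these libraries where they do the work, as an engineer would, in place of code of your own. Each camera call takes 0.05 s, during which the arm holds its last target.

## Working session

There is one attempt and no reset: what is moved stays moved. The work goes in short steps, Python scripts to look and compute and a shell command to move; the robot and the scene stay as the last step left them, time stands still between calls to the robot, and variables do not carry over. Pictures are saved under pics/ and viewed, and the job is handed in when it is done.

```bash
mkdir -p pics; python3 - <<'E'
from bench import r
import cv2
o=r.get_obs(); print(o)
for n in ("side","top","wrist"):
    im=r.capture(n); cv2.imwrite(f"pics/{n}0.png",im[:,:,::-1]); print(n,r.camera_params(n))
E
```

```text
{'clock': 0.0, 'q': array([ 6.77076321e+01,  1.50995799e+01, -2.80268241e+00,  7.21585585e+01,
        9.10483180e-04,  8.11037674e+01]), 'dq': array([ 0.03948541, -0.02737642, -0.00040007, -0.04134785, -0.0072782 ,
        0.00299188]), 'joint_efforts': array([-1.43857131e-03, -6.37626886e+01,  3.84571373e+01,  1.33903444e-02,
       -8.11705468e-05,  1.91056097e-05]), 'position': array([0.12151597, 0.51047095, 0.23082527]), 'tcp_rot': array([[-9.72791468e-01,  2.31682077e-01, -4.17374392e-04],
       [ 2.31682384e-01,  9.72790995e-01, -9.76158391e-04],
       [ 1.79859646e-04, -1.04629685e-03, -9.99999436e-01]]), 'ft_force': array([-0.0159563 , -0.00161286, -0.10023698]), 'moment': array([-0.03329937,  0.03311163,  0.0003417 ]), 'finger_gap': 0.9986005252917132}
side {'camera_matrix': array([[366.48536225,   0.        , 317.67600339],
       [  0.        , 366.48536225, 202.47216436],
       [  0.        ,   0.        ,   1.        ]]), 'position': array([0.49707119, 0.81643166, 0.5228869 ]), 'rotation': array([[-0.97868885,  0.12186003, -0.16528237],
       [-0.2044346 , -0.502332
[... 289 characters left out ...]
.0612028 ]), 'rotation': array([[-0.02746254,  0.98736663, -0.15605429],
       [-0.99962151, -0.0273799 ,  0.00267952],
       [-0.00162708,  0.15606881,  0.98774485]])}
wrist {'camera_matrix': array([[276.34465167,   0.        , 317.7182735 ],
       [  0.        , 276.34465167, 197.62213125],
       [  0.        ,   0.        ,   1.        ]]), 'mount': array([[-6.41503381e-04,  9.53924775e-01,  3.00045183e-01,
         7.66722140e-02],
       [ 9.99998429e-01,  1.10774358e-03, -1.38379717e-03,
        -2.50686978e-04],
       [-1.65241153e-03,  3.00043824e-01, -9.53923987e-01,
        -1.42020370e-01],
       [ 0.00000000e+00,  0.00000000e+00,  0.00000000e+00,
         1.00000000e+00]])}
```

View pics/top0.png

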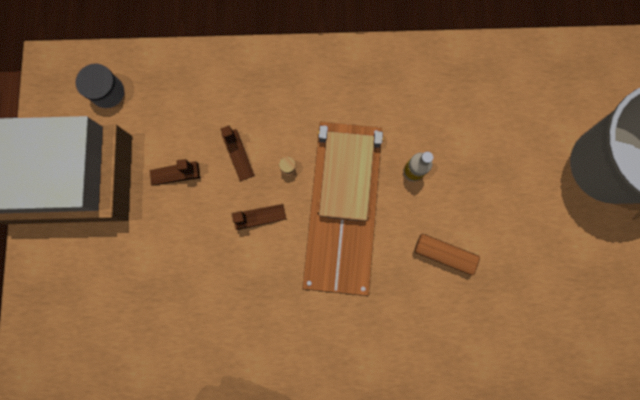

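View pics/side0.png

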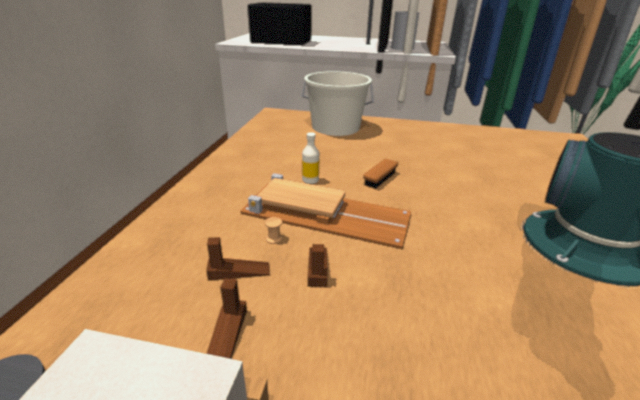

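View pics/wrist0.png

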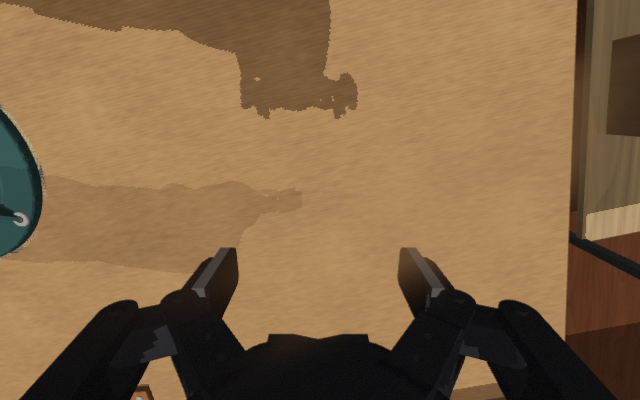

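```bash
cat > h.py <<'E'
import numpy as np, cv2
from bench import r
P={n:r.camera_params(n) for n in("side","top")}
def ray(n,u,v,o=None):
    p=P[n] if n!="wrist" else r.camera_params("wrist")
    K=p["camera_matrix"]; d=np.array([(u-K[0,2])/K[0,0],-(v-K[1,2])/K[1,1],-1.])
    if n=="wrist":
        M=p["mount"]; R=o["tcp_rot"]; return o["position"]+R@M[:3,3], R@M[:3,:3]@d
    return np.array(p["position"]),p["rotation"]@d
def onz(n,u,v,z,o=None):
    c,d=ray(n,u,v,o); return c+d*(z-c[2])/d[2]
def proj(n,X,o=None):
    if n=="wrist":
        p=r.camera_params(n); M=p["mount"]; R=o["tcp_rot"]@M[:3,:3]; c=o["position"]+o["tcp_rot"]@M[:3,3]
    else: p=P[n]; R=p["rotation"]; c=p["position"]
    K=p["camera_matrix"]; q=R.T@(np.array(X)-c); return np.array([K[0,2]-K[0,0]*q[0]/q[2],K[1,2]+K[1,1]*q[1]/q[2]])
E
python3 - <<'E'
from h import *
for u,v in ((187,167),(230,132),(240,216)): print(onz("top",u,v,.085), np.hypot(*onz("top",u,v,.085)[:2]))
print(proj("top",[0,0,0]),proj("top",[.122,.511,.231]))
im=cv2.imread("pics/top0.png")
cv2.imwrite("pics/c1.png",cv2.resize(im[190:250,215:305],None,fx=8,fy=8,interpolation=cv2.INTER_CUBIC))
cv2.imwrite("pics/c2.png",cv2.resize(im[110:305,290:395],None,fx=3,fy=3,interpolation=cv2.INTER_CUBIC)[:590])
cv2.imwrite("pics/c3.png",cv2.resize(cv2.imread("pics/side0.png")[235:300,200:340],None,fx=5,fy=5,interpolation=cv2.INTER_CUBIC))
E
```

```text
[0.72261418 0.38229362 0.085     ] 0.8175082043026959
[0.80442679 0.28252422 0.085     ] 0.8525974393187398
[0.60438777 0.2587722  0.085     ] 0.6574554209925684
[360.85594838 482.45429024] [ 82.74096897 480.80677285]
```

View pics/c1.png

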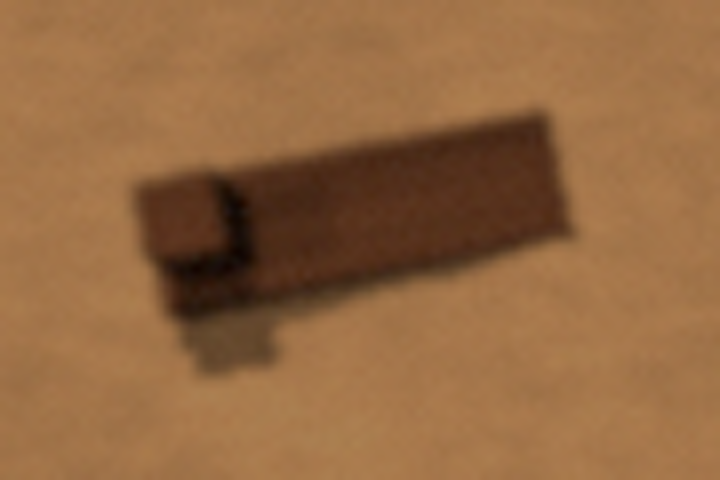

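View pics/c2.png

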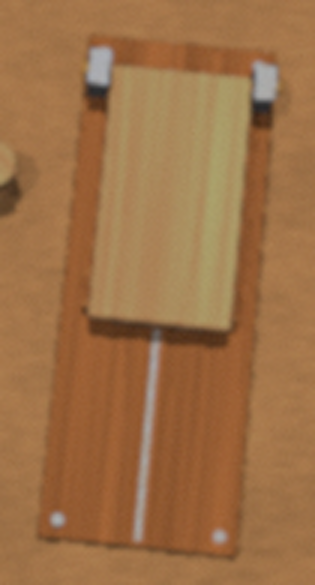

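View pics/c3.png

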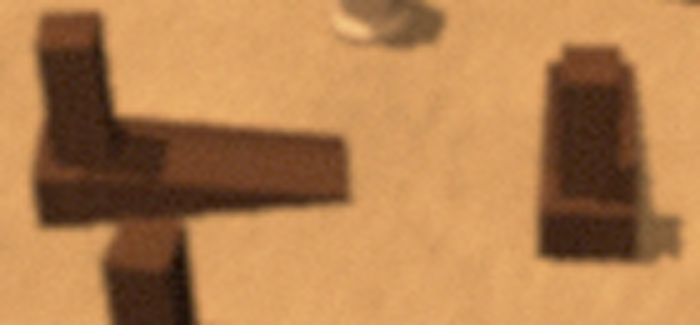

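```bash
python3 - <<'E'
from h import *
f=lambda x,y,s,x0,y0:((x+.5)/s-.5+x0,(y+.5)/s-.5+y0)
g=onz("top",*f(182,217,8,215,190),.085); t=onz("top",*f(560,175,8,215,190),.0015)
print("post",g,"tip",t,"len",np.hypot(*(t-g)[:2]),"yaw",np.degrees(np.arctan2(*(t-g)[1::-1])))
cs=[onz("top",*f(x,y,3,290,110),.012)[:2] for x,y in ((90,38),(276,53),(236,556),(39,538))]
print(np.array(cs),[np.linalg.norm(cs[i]-cs[i-1]) for i in range(4)])
c=np.array(cs); far=(c[0]+c[1])/2; near=(c[2]+c[3])/2
a=onz("top",*f(157,330,3,290,110),.012)[:2];b=onz("top",*f(138,541,3,290,110),.012)[:2]
ax=(far-near)/np.linalg.norm(far-near); print("axis",np.degrees(np.arctan2(ax[1],ax[0])), "line",np.degrees(np.arctan2(*(a-b)[::-1])))
print("near",near,b,"origin",near+.18*ax, far-.24*ax)
bf=[onz("top",*f(x,y,3,290,110),.049)[:2] for x,y in ((90,319),(231,328),(250,77),(110,67))]
print("board",np.array(bf),"front mid",(bf[0]+bf[1])/2,"orig",(bf[0]+bf[1])/2+.005*ax)
E
```

```text
post [0.60297639 0.26491486 0.085     ] tip [0.62272382 0.16308049 0.0015    ] len 0.10373137795211095 yaw -79.02557011840847
[[ 0.84726168  0.06947619]
 [ 0.82963841 -0.0874944 ]
 [ 0.41487575 -0.03459581]
 [ 0.43319796  0.12184065]] [np.float64(0.41736171093122276), np.float64(0.15795678982917816), np.float64(0.41812237843004935), np.float64(0.15750576845047123)]
axis -7.237960246780333 line -7.196951309378393
near [0.42403686 0.04362242] [0.4286939  0.04297221] origin [0.60260252 0.02094413] [0.6003625  0.02122862]
board [[ 0.6034712   0.07644245]
 [ 0.59325521 -0.03458352]
 [ 0.79788643 -0.05932188]
 [ 0.80951608  0.05433037]] front mid [0.59836321 0.02092947] orig [0.60332337 0.02029951]
```

Candidates for the wedge post (top view): (240,216) at 0.66 m from the base, (187,167) at 0.82 m, and (230,132) at 0.85 m. I choose (240,216) as the nearest. The close crops show its post at the left end and the thin edge pointing right, at yaw about −79°. The measured length of 104 mm fits the 105 mm given, and the stand is at about (0.602, 0.021), yaw −7.2°.

```bash
cat >> h.py <<'E'
def plan(p,yaw_y=None):
    o=r.get_obs(); R=o["tcp_rot"]; s=R.T@(np.array(p)-o["position"])
    y=np.degrees(np.arctan2(R[1,1],R[0,1])); print("pos",o["position"].round(4),"yaw_y",y.round(2),"shift",s.round(4),"t",o["clock"],"gap",o["finger_gap"],"F",o["ft_force"].round(1),"q",o["q"].round(0))
    if yaw_y is not None: print("turn",np.radians(-(yaw_y-y)).round(4))
E
python3 -c "
from h import *
plan([.603,.265,.17],11)"
```

```text
pos [0.1216 0.5105 0.2309] yaw_y 76.6 shift [-0.5252 -0.1273  0.061 ] t 0.15 gap 1.0003276222928488 F [-0.5 -0.2  0.9] q [68. 15. -3. 72.  0. 81.]
turn 1.145
```

```bash
python3 -m crank '[[[-1,-0.045,-0.011,0.006,0.11],[-1,-0.09,-0.022,0.012,0.22],[-1,-0.14,-0.034,0.018,0.33],[-1,-0.19,-0.046,0.024,0.44],[-1,-0.24,-0.058,0.03,0.56],[-1,-0.29,-0.07,0.036,0.68],[-1,-0.34,-0.082,0.04,0.8],[-1,-0.385,-0.093,0.045,0.92],[-1,-0.43,-0.104,0.05,1.04],[-1,-0.475,-0.115,0.055,1.145]]]' 40; python3 -c "
from h import *
plan([.603,.265,.17],11)"
```

```text
clock: 1.15
position: [0.5586, 0.2871, 0.1755]
tcp_rot: [[-0.186, 0.983, -0.001], [0.983, 0.186, -0.001], [-0.001, -0.001, -1.0]]
ft_force: [0.9, 0.9, 0.4]
finger_gap: 0.998
pos [0.5586 0.2871 0.1755] yaw_y 10.7 shift [-0.03    0.0395  0.0055] t 1.15 gap 0.9976867974335429 F [0.9 0.9 0.4] q [20. 26.  6. 70. -0. 99.]
turn -0.0052
```

```bash
python3 -m crank '[[[-1,-0.015,0.02,0,0],[-1,-0.03,0.0395,0.0,-0.005],[-1,-0.03,0.0395,0.0,-0.005],[-1,-0.03,0.0395,0.0,-0.005],[-1,-0.03,0.0395,0.0,-0.005],[-1,-0.03,0.0395,0.0,-0.005],[-1,-0.03,0.0395,0.0,-0.005],[-1,-0.03,0.0395,0.0,-0.005],[-1,-0.03,0.0395,0.0,-0.005],[-1,-0.03,0.0395,0.0,-0.005]]]'; python3 -c "
from h import *
plan([.603,.265,.17],11)
o=r.get_obs(); im=r.capture('wrist'); cv2.imwrite('pics/w1.png',im[:,:,::-1])
for X in ([.603,.265,.085],[.623,.163,0]): print(proj('wrist',X,o))
"
```

```text
clock: 2.15
position: [0.603, 0.2651, 0.1756]
tcp_rot: [[-0.191, 0.982, -0.0], [0.982, 0.191, -0.001], [-0.001, -0.001, -1.0]]
ft_force: [0.6, -0.6, 0.4]
finger_gap: 1.0
pos [0.603  0.2651 0.1756] yaw_y 10.99 shift [-0.0001  0.      0.0056] t 2.15 gap 0.9995750436431539 F [ 0.6 -0.6  0.4] q [17. 30. 12. 72. -0. 96.]
turn -0.0001
[317.74326373 201.60266838]
[317.91089935 257.44677508]
```

View pics/w1.png

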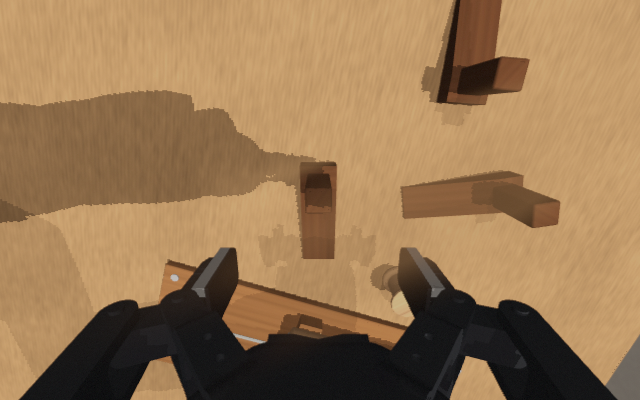

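The wrist view shows the post top at (319,201), predicted (318,202), and the thin edge at (318,258), predicted (318,257). The wedge pose is confirmed, so I descend and grip.

```bash
python3 -m crank '[[[-1,0,0,0.03,0],[-1,0,0,0.065,0],[-1,0,0,0.1,0],[-1,0,0,0.125,0],[-1,0,0,0.137,0],[-1,0,0,0.137,0],[1,0,0,0.137,0],[1,0,0,0.137,0],[1,0,0,0.137,0],[1,0,0,0.137,0]]]' 60;python3 -m crank '[[[1,0,0,0,0],[1,0,0,0,0],[1,0,0,0,0],[1,0,0,0,0],[1,0,0,-0.01,0],[1,0,0,-0.03,0],[1,0,0,-0.05,0],[1,0,0,-0.05,0],[1,0,0,-0.05,0],[1,0,0,-0.05,0]]]' 60;  python3 -c "
from h import *
plan([.603,.265,.17],11)
o=r.get_obs(); im=r.capture('wrist'); cv2.imwrite('pics/w2.png',im[:,:,::-1])
im=r.capture('side'); cv2.imwrite('pics/s2.png',im[:,:,::-1])
"
```

```text
clock: 3.2
position: [0.6033, 0.265, 0.0393]
tcp_rot: [[-0.191, 0.982, 0.001], [0.982, 0.191, -0.0], [-0.001, 0.0, -1.0]]
ft_force: [0.6, 0.2, -1.0]
finger_gap: 0.332
clock: 4.2
position: [0.6028, 0.2649, 0.0884]
tcp_rot: [[-0.191, 0.982, -0.001], [0.982, 0.191, -0.001], [-0.001, -0.001, -1.0]]
ft_force: [-0.3, 0.4, -1.5]
finger_gap: 0.278
pos [0.6028 0.2649 0.0884] yaw_y 10.99 shift [-0.      0.0002 -0.0816] t 4.2 gap 0.27803146584105787 F [-0.3  0.4 -1.5] q [17. 32.  2. 60. -0. 96.]
turn -0.0001
```

View pics/w2.png

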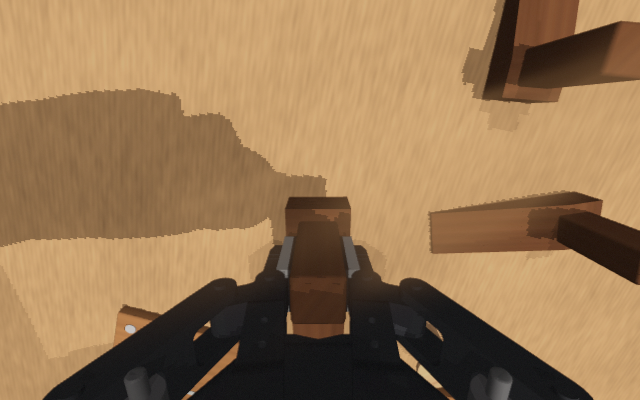

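View pics/s2.png

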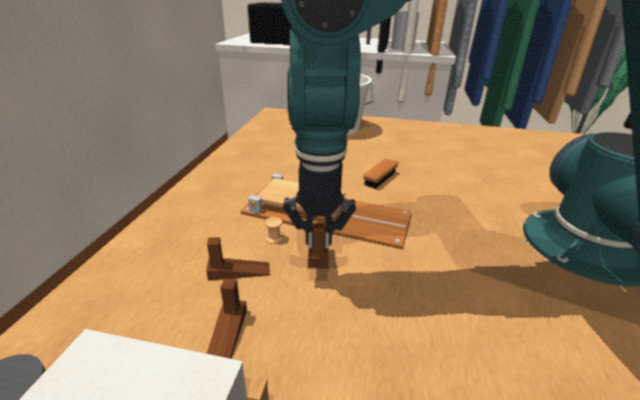

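The post is gripped centrally between the pads and the wedge has lifted level, about 49 mm. Next I swing it to just before the gap.

```bash
python3 -c "
from h import *
plan([.463,.0386,.11],82.8)"
```

```text
pos [0.6028 0.2649 0.0884] yaw_y 10.99 shift [-0.1955 -0.1804 -0.0213] t 4.3 gap 0.271910147502784 F [-0.2 -0.4 -1.3] q [17. 32.  2. 60. -0. 96.]
turn -1.2533
```

```bash
python3 -m crank '[[[1,-0.01,-0.02,-0.015,-0.08],[1,-0.025,-0.05,-0.022,-0.2],[1,-0.045,-0.085,-0.022,-0.33],[1,-0.07,-0.115,-0.022,-0.47],[1,-0.1,-0.14,-0.022,-0.61],[1,-0.13,-0.16,-0.022,-0.75],[1,-0.155,-0.175,-0.022,-0.89],[1,-0.175,-0.18,-0.022,-1.03],[1,-0.19,-0.18,-0.022,-1.15],[1,-0.1955,-0.18,-0.022,-1.253]]]' 60; python3 -c "
from h import *
plan([.463,.0386,.052],82.8)
o=r.get_obs(); im=r.capture('wrist'); cv2.imwrite('pics/w3.png',im[:,:,::-1])
im=r.capture('top'); cv2.imwrite('pics/t3.png',cv2.resize(im[90:330,220:500,::-1],None,fx=2.5,fy=2.5))
im=r.capture('side'); cv2.imwrite('pics/s3.png',cv2.resize(im[150:270,220:440,::-1],None,fx=3.5,fy=3.5))
"
```

```text
clock: 5.3
position: [0.4632, 0.0374, 0.1104]
tcp_rot: [[-0.993, 0.122, -0.001], [0.122, 0.993, -0.001], [0.001, -0.001, -1.0]]
ft_force: [0.8, 0.7, -1.6]
finger_gap: 0.272
pos [0.4632 0.0374 0.1104] yaw_y 82.98 shift [0.0003 0.0012 0.0584] t 5.3 gap 0.27161621047747264 F [ 0.8  0.7 -1.6] q [ -5.  14. -25.  52.  -0.   2.]
turn 0.0031
```

View pics/w3.png

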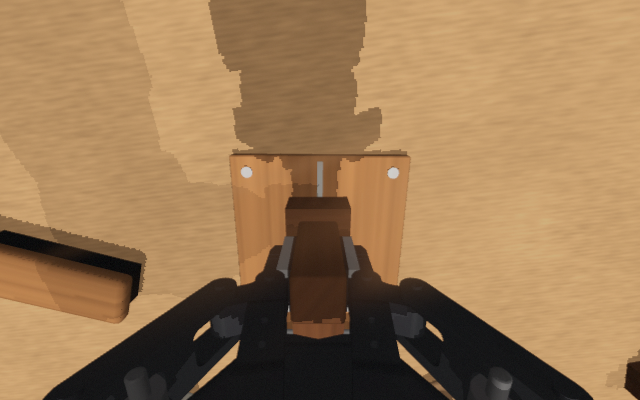

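View pics/t3.png

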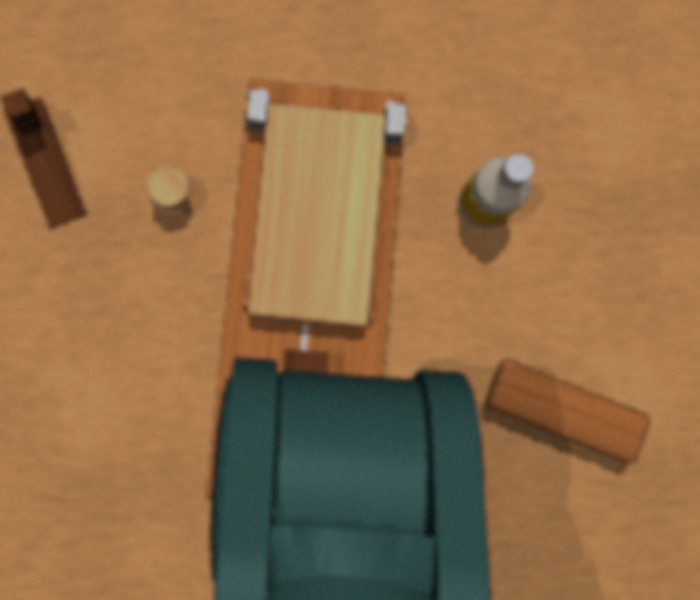

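View pics/s3.png

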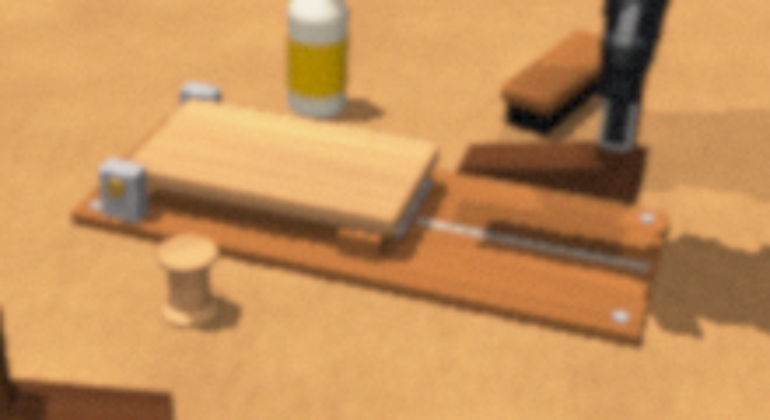

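```bash
python3 - <<'E'
from h import *
o=r.get_obs(); im=cv2.imread("pics/w3.png").astype(int)
g=im.max(2)-im.min(2)
for v in (165,172,180,188):
    row=g[v,305:336]; m=np.where(row<45)[0]+305; print(v,m.min() if len(m) else None,m.max() if len(m) else None, onz("wrist",m.mean(),v,.012,o).round(4) if len(m) else row)
print([onz("wrist",u,v,.012,o).round(4) for u,v in ((231,155),(410,155),(246.5,172),(393,173))])
# wedge heel
print([onz("wrist",u,v,.072+.025,o).round(4) for u,v in((286,199),(350,199))])
a=np.radians(-7.2); print("line y at these x from axis:",[.021+np.tan(a)*(x-.602) for x in(.43,.45,.463)])
E
```

```text
165 317 322 [0.4324 0.0441 0.012 ]
172 317 322 [0.4386 0.0433 0.012 ]
180 317 322 [0.4458 0.0424 0.012 ]
188 317 322 [0.4532 0.0414 0.012 ]
[array([ 0.4137, -0.0311,  0.012 ]), array([0.4339, 0.1233, 0.012 ]), array([ 0.4302, -0.0208,  0.012 ]), array([0.4479, 0.1079, 0.012 ])]
[array([0.434 , 0.0234, 0.097 ]), array([0.4389, 0.0608, 0.097 ])]
line y at these x from axis: [np.float64(0.042728653092730606), np.float64(0.040202065523808436), np.float64(0.03855978360400903)]
```

```bash
python3 -m crank '[[[1,0,0.002,0.02,0.003],[1,0,0.002,0.04,0.003],[1,0,0.002,0.05,0.003],[1,0,0.002,0.055,0.003],[1,0,0.002,0.057,0.003],[1,0,0.002,0.0585,0.003],[1,0,0.002,0.0595,0.003],[1,0,0.002,0.0595,0.003],[1,0,0.002,0.0595,0.003],[1,0,0.002,0.0595,0.003]]]' 60; python3 -c "
from h import *
plan([.463,.0386,.052],82.8)
im=r.capture('side'); cv2.imwrite('pics/s4.png',cv2.resize(im[150:270,220:440,::-1],None,fx=3.5,fy=3.5))
"
```

```text
clock: 6.45
position: [0.4637, 0.0404, 0.0514]
tcp_rot: [[-0.991, 0.132, -0.001], [0.132, 0.991, -0.001], [0.0, -0.001, -1.0]]
ft_force: [-2.0, -0.4, 6.5]
finger_gap: 0.271
pos [0.4637 0.0404 0.0514] yaw_y 82.43 shift [ 0.0004 -0.0019 -0.0006] t 6.45 gap 0.2711436536771114 F [-2.  -0.4  6.5] q [ -5.  17. -30.  42.  -0.   3.]
turn -0.0064
```

View pics/s4.png

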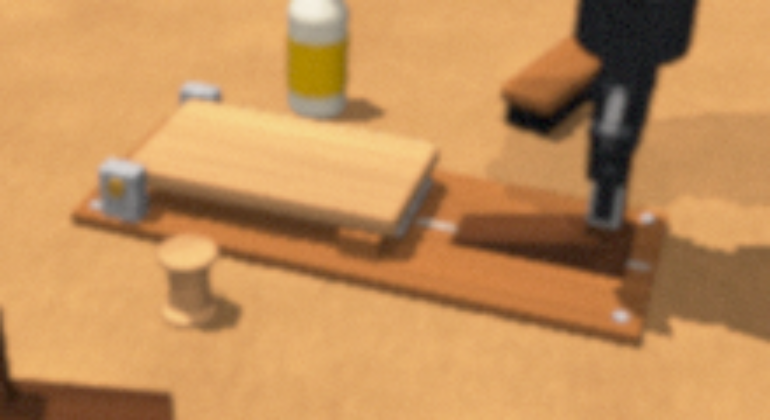

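The wedge lies flat on the plank with its thin edge on the inlay line before the board, at about (455,228) in the crop, pressed down with about 8 N. I slide it in now, in two stages.

```bash
python3 -m crank '[[[1,-0.005,0,0,-0.003],[1,-0.012,0,0,-0.004],[1,-0.02,0,0,-0.004],[1,-0.028,0,0,-0.004],[1,-0.036,0,0,-0.004],[1,-0.043,0,0,-0.004],[1,-0.049,0,0,-0.004],[1,-0.053,0,0,-0.004],[1,-0.055,0,0,-0.004],[1,-0.055,0,0,-0.004]]]' 60; python3 -c "
from h import *
a=np.radians(-7.3); p=np.array([.602,.0215])+ -.06*np.array([np.cos(a),np.sin(a)])
print(p); plan([p[0],p[1],.0505],82.7)
im=r.capture('side'); cv2.imwrite('pics/s5.png',cv2.resize(im[150:270,220:440,::-1],None,fx=3.5,fy=3.5))
"
```

```text
clock: 7.5
position: [0.5187, 0.0331, 0.0514]
tcp_rot: [[-0.992, 0.128, 0.0], [0.128, 0.992, -0.001], [-0.0, -0.001, -1.0]]
ft_force: [0.2, -0.2, 1.5]
finger_gap: 0.274
[0.54248633 0.02912388]
pos [0.5187 0.0331 0.0514] yaw_y 82.66 shift [-0.0241 -0.001   0.0009] t 7.5 gap 0.2740488689538914 F [ 0.2 -0.2  1.5] q [ -5.  22. -23.  45.  -0.   2.]
turn -0.0007
```

View pics/s5.png

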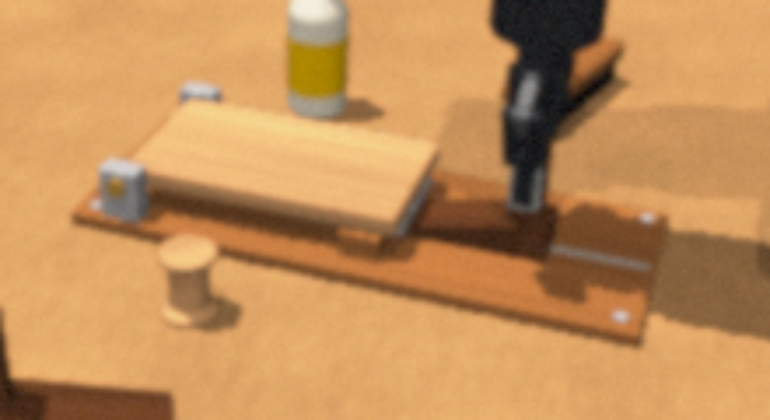

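```bash
python3 -m crank '[[[1,-0.002,0,0.001,0],[1,-0.005,0,0.001,0],[1,-0.008,0,0.001,0],[1,-0.011,0,0.001,0],[1,-0.014,0,0.001,0],[1,-0.017,-0.001,0.001,0],[1,-0.02,-0.001,0.001,0],[1,-0.022,-0.001,0.001,0],[1,-0.024,-0.001,0.001,0],[1,-0.024,-0.001,0.001,0]]]' 60; python3 -c "
from h import *
plan([.5425,.0291,.0505],82.7)
im=r.capture('side'); cv2.imwrite('pics/s6f.png',im[:,:,::-1]); cv2.imwrite('pics/s6.png',cv2.resize(im[150:270,220:440,::-1],None,fx=3.5,fy=3.5))
im=r.capture('wrist'); cv2.imwrite('pics/w6.png',im[:,:,::-1])
im=r.capture('top'); cv2.imwrite('pics/t6.png',im[:,:,::-1])
"
```

```text
clock: 8.55
position: [0.5408, 0.0294, 0.0514]
tcp_rot: [[-0.992, 0.128, -0.002], [0.128, 0.992, -0.0], [0.001, -0.001, -1.0]]
ft_force: [-16.3, 3.1, 28.7]
finger_gap: 0.273
pos [0.5408 0.0294 0.0514] yaw_y 82.67 shift [-0.0017 -0.0001  0.0009] t 8.55 gap 0.2726487671862446 F [-16.3   3.1  28.7] q [ -5.  24. -20.  47.  -0.   2.]
turn -0.0005
```

View pics/s6.png

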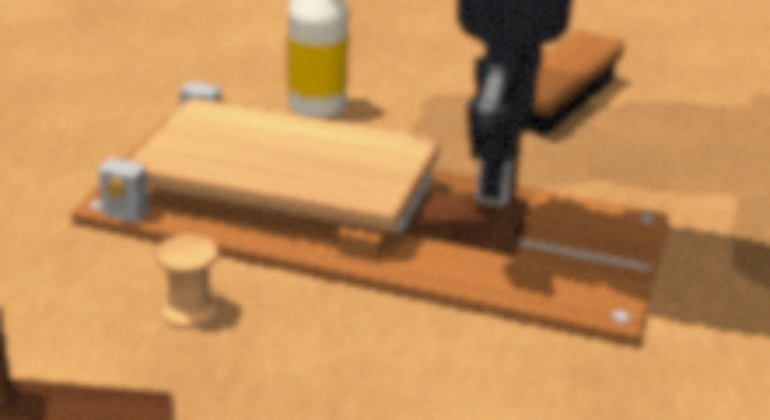

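View pics/w6.png

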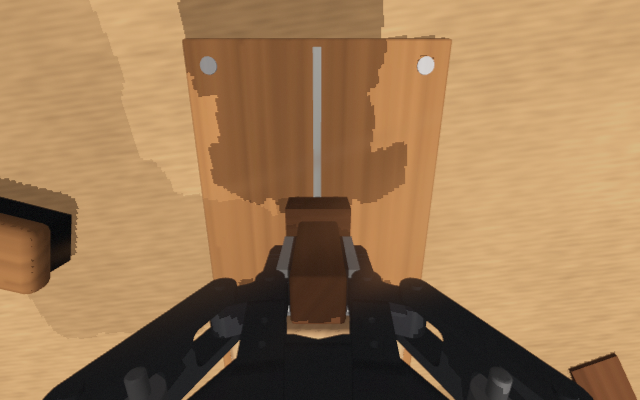

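```bash
cat > lift.py <<'E'
from h import *
import sys
def lift(a,b):
    A=cv2.imread(a,0).astype(np.float32);B=cv2.imread(b,0).astype(np.float32)
    for nm,(x0,x1,y0,y1) in {"front edge":(290,332,196,216),"rear(hinge)":(243,258,195,212),"spool":(258,292,212,248),"bottle":(298,324,132,186)}.items():
        p=A[y0:y1,x0:x1]; s=cv2.resize(p,None,fx=8,fy=8,interpolation=cv2.INTER_CUBIC)
        q=cv2.resize(B[y0-6:y1+6,x0-6:x1+6],None,fx=8,fy=8,interpolation=cv2.INTER_CUBIC)
        m=cv2.matchTemplate(q,s,cv2.TM_CCOEFF_NORMED); _,v,_,l=cv2.minMaxLoc(m); print(nm,(l[0]-48)/8,(l[1]-48)/8,round(v,3))
    ax=np.array([np.cos(np.radians(-7.3)),np.sin(np.radians(-7.3)),0]); n=np.array([.602,.0215,.031])
    print("px per 4mm lift",proj("side",n+[0,0,.004])-proj("side",n))
lift(*sys.argv[1:])
E
python3 lift.py pics/side0.png pics/s6f.png
```

```text
front edge 0.0 -0.75 0.997
rear(hinge) 0.0 0.0 0.997
spool 0.0 0.0 0.998
bottle 0.0 -0.125 0.994
px per 4mm lift [ 0.07353827 -1.33124803]
```

```bash
python3 - <<'E'
import cv2,numpy as np
a=cv2.imread("pics/side0.png")[180:230,290:350];b=cv2.imread("pics/s6f.png")[180:230,290:350]
cv2.imwrite("pics/cmp.png",cv2.resize(np.hstack([a,b]),None,fx=6,fy=6,interpolation=cv2.INTER_CUBIC))
E
```

```text
(no output)
```

View pics/cmp.png

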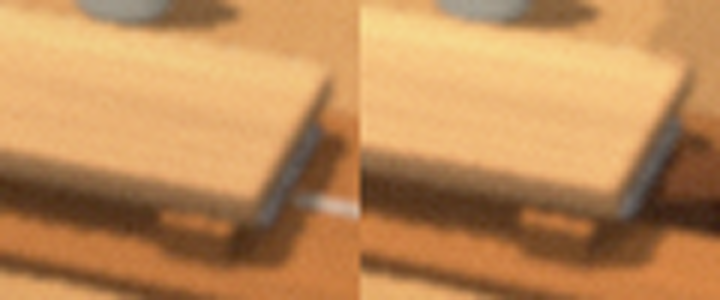

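```bash
python3 -m crank '[[[1,-0.002,0,0.0004,0],[1,-0.003,0,0.0004,0],[1,-0.004,0,0.0004,0],[1,-0.005,0,0.0004,0],[1,-0.0055,0,0.0004,0],[1,-0.0055,0,0.0004,0],[1,-0.0055,0,0.0004,0],[1,-0.0055,0,0.0004,0],[1,-0.0055,0,0.0004,0],[1,-0.0055,0,0.0004,0]]]' 60; python3 -c "
from h import *
plan([.5425,.0291,.0505],82.7)
im=r.capture('side'); cv2.imwrite('pics/s7f.png',im[:,:,::-1])
im=r.capture('wrist'); cv2.imwrite('pics/w7.png',im[:,:,::-1])
plan([.5425,.0291,.0505],82.7)
"; python3 lift.py pics/side0.png pics/s7f.png
```

```text
clock: 9.7
position: [0.5446, 0.0291, 0.0514]
tcp_rot: [[-0.992, 0.127, -0.004], [0.127, 0.992, -0.0], [0.004, -0.001, -1.0]]
ft_force: [-13.5, 1.4, 20.2]
finger_gap: 0.275
pos [0.5446 0.0291 0.0514] yaw_y 82.68 shift [ 0.0021 -0.0002  0.0009] t 9.7 gap 0.27546390725622083 F [-13.5   1.4  20.2] q [ -5.  24. -19.  47.  -0.   2.]
turn -0.0003
pos [0.5446 0.0291 0.0514] yaw_y 82.69 shift [ 0.0021 -0.0003  0.0009] t 9.8 gap 0.2733133710816242 F [-13.5   1.   18.5] q [ -5.  24. -19.  47.  -0.   2.]
turn -0.0002
front edge -0.125 -1.0 0.995
rear(hinge) 0.0 0.0 0.998
spool 0.0 0.0 0.998
bottle 0.0 -0.125 0.992
px per 4mm lift [ 0.07353827 -1.33124803]
```

```bash
python3 - <<'E'
from h import *
im=r.capture('top')[:,:,::-1]; cv2.imwrite('pics/t8.png',im)
a=cv2.imread('pics/top0.png')
for nm,(x0,x1,y0,y1) in dict(brush=(410,485,230,280),bottle=(400,437,147,185),spool=(275,300,152,184)).items():
    m=cv2.matchTemplate(np.ascontiguousarray(im[y0-6:y1+6,x0-6:x1+6]),a[y0:y1,x0:x1],cv2.TM_CCOEFF_NORMED); print(nm,np.array(cv2.minMaxLoc(m)[3])-6,m.max())
w=cv2.imread('pics/w7.png'); s=cv2.imread('pics/s7f.png')
cv2.imwrite('pics/fin.png',np.hstack([cv2.resize(w[150:400,200:450],(390,390)),cv2.resize(s[160:260,260:360],(390,390),interpolation=cv2.INTER_CUBIC)]))
E
```

```text
brush [0 0] 0.9292297
bottle [0 0] 0.99077916
spool [0 0] 0.9970347
```

View pics/fin.png

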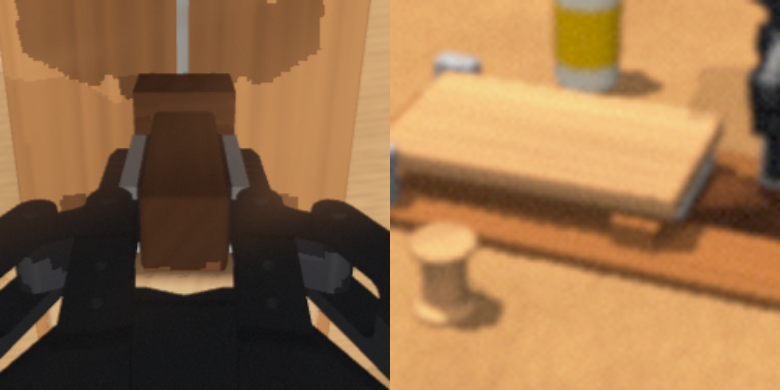

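The post is still held between the pads on the centre line. The board's free end is lifted slightly, the fingers are clear of the board, and the other objects have not moved. I'm handing the job in.

```bash
python3 -c "
from bench import r
print(r.job_done()); print(r.get_obs()['clock'])"
```

```text
the job is handed in; nothing more can be done
None
the job is handed in; nothing more can be done
```

I gripped the wedge nearest the base by its post and set it flat on the plank, its thin edge about 35 mm before the rod on the centre line. I then slid it in about 81 mm, and I handed the job in at about 9.9 s with it still gripped. No verdict was reported.

Last checks:
- **Lift:** the side camera gave about 3 to 3.5 mm from a 1.0 px shift of the board's front edge. The TCP position gave about 4.4 mm. They disagree by about 1 mm, but both are within the 1.5 to 7 mm allowed.
- **Wedge:** the tool is within 0.5° of the stand's axis and tilted 0.004 rad. The post is on the centre line to about 1–2 mm, the top and wrist cameras differing by that much. The wrist force was about 13 N back and 19 N up, so the wedge is pressed onto the plank.
- **Clearance:** in the pictures the fingers are clear of the board. The contact forces on the board and wedge could not be measured directly.
- **Other objects:** the brush, the bottle and the spool show no movement in the top view.

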